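Line up two quarter-turn fasteners and hold the burnisher hatch shut

TASK

The access hatch of the bench edge burnisher stands sprung ajar because its two wing fasteners are turned across their slots. Turn both wings until each lies in line with the pair of raised index ribs beside it, so that its stud can drop through the slot in the frame; then press the hatch fully down on the frame, against its spring and the interlock plunger, and finish while still holding it pressed shut. Do not disturb the loose things standing in front of the machine.

Things in the scene. Friction and masses are not known exactly. Their poses are not given: they have to be found in the camera images.
- housing: fixed grey motor housing of the burnisher, 160 (x) x 190 (y) mm, rim 66 mm high, with a grooved wooden burnishing drum (38 mm thick, 36 mm above the table) sticking out 62 mm from its left (+y) side. Origin on the table under the housing, 82 mm behind its front face; its x axis points from the front (robot side) to the hinge at the rear, y to the left, z up
- hatch (a joint): opening angle of the hatch (rad), hinged along the rear edge of the housing, axis 72 mm behind (+x) the housing's origin and 69 mm up: 0 = flat on the frame, 0.12 = fully sprung up (its front edge then about 19 mm raised). With a fastener out of line its cross pin lands on the frame and the hatch stops at about 0.07 to 0.08. The hatch is an aluminium sheet 158 (x) x 190 (y) x 5 mm; shutting it takes about 6 to 8 N at the press pad. It springs up again as soon as it is let go
- hatch_press_pad (a point): top of the ribbed rubber pad, 26 x 34 mm, in the middle of the hatch's front edge, midway between the two fasteners: the place to press. With the hatch flat it is 75 mm above the table
- fastener_left (a joint): angle (rad, positive anticlockwise from above) of the left (+y) wing fastener: 0 = wing in line with its index ribs and with the slot, along the housing's x axis; its pin passes the slot within about 0.15 either way. Starts between 0.7 and 1.45, so turn it clockwise; end stops at -0.45 and 1.6. Stiff by friction (0.05 N m), stays where it is left
- wing_left (a point): centre of the left fastener's steel wing, an upright flat bar 38 mm long, 10 mm thick and 19 mm high (its top 9.5 mm above this point, its underside 10 mm and the hatch sheet 19.5 mm below it), on the turning axis; x axis along the wing's length, z along the turning axis. The index ribs lie 24 to 38 mm before and behind the axis and stand 2 mm above the sheet
- fastener_right (a joint): angle (rad, positive anticlockwise from above) of the right (-y) wing fastener: 0 = in line with its ribs and slot, same tolerance. Starts between -1.45 and -0.7, so turn it anticlockwise; end stops at -1.6 and 0.45
- wing_right (a point): centre of the right fastener's wing, the same as the left one, 110 mm from it
- plunger (a joint): how far the sprung interlock plunger under the front of the hatch is pushed in (m): 0 = out, about 0.007 with the hatch flat on the frame
- wood_block: loose hardwood block, 30 x 36 x 30 mm, in front of the housing; origin under its centre; to be left alone
- rivet_tin: loose round tin, 56 mm across, 29 mm high, in front of the housing; origin under its centre; to be left alone
- slicker: loose small turned wooden slicker, 53 x 17 x 17 mm, in front of the housing; origin under its centre; to be left alone

How it is judged:
By the outcome, as a careful person would: the job done as asked, in the order asked, and still so for the second after the job is handed in, while the arm keeps its last pose, push and grip.
It also fails if it takes over 54 s, if anything falls off the work surface, if the arm or the gripper's body presses on something with over 40 N, if the wrist force passes 120 N, or if a joint passes its speed limit or range.

ROBOT

A 6-joint arm with a two-finger parallel gripper is mounted at the origin on the work surface; the furniture and walls round the work are solid. World frame = base frame: x ahead of the robot, y to its left, z up, the work surface at z = 0. Lengths are in mm, angles in rad, forces in N, time in s.
With the tool pointing down it reaches from about 350 to 975 mm from the base axis. Payload 7.1 kg.
Tool frame: the origin (TCP) lies at the very end of the fingers, on their centre line; the grasp point (between the pads) lies 19 mm behind it; z points along the fingers, y is the line along which they close (so a half turn about z gives the same grasp; the last joint's range is limited). The gripper opens to 88 mm and grips with 3 to 60 N. Pads are 20 mm wide; open, the fingers measure 115 mm over their backs; the gripper's body (75 mm by 178 mm) begins 61 mm behind the grasp point.
Start: joints at [1.17, 0.423, 1.63, -0, 1.089, -0.019], TCP at [232.837, 579.993, 222.675] pointing down, gripper open.
Joint ranges: [-3, 3], [-0.9, 2.11], [0.09, 2.58], [-1.31, 4.45], [0.11, 2.69], [-2.54, 2.54]. Speed limits (rad/s): [2.39, 2.39, 3.01, 3.14, 3.14, 3.14].

INTERFACE

Orientations are given as a rotation vector (axis times angle).
In Python, from workcell import * gives the robot as it stands.
- The arm moves only by the tool step_arm, never from a script. Its argument "deltas" is a list of rows, each a list of 3 entries, a list of its own where there are three numbers: the shift along the tool's x, y, z in units of 300 mm (1.0 is 300 mm), then the turn, a rotation vector about the tool's x, y, z in units of 1.5 rad (1.0 is 1.5 rad), then the gripper command: -1 is shut, 1 is fully open, values between are in proportion. In form: [[[dx, dy, dz], [rx, ry, rz], gripper], ...]. A call has 1 to 20 rows; each row is the pose to reach, as a shift and turn from the pose commanded when the call began, along the tool's axes at that moment; what a row does not reach only later rows make up. A row lasts 1/12 s, in which the tool goes at most 41.7 mm and 7.16 degrees, less where a joint would pass 70% of its speed; a pose out of reach is approached as far as the arm can. A call with a number of a shift or a turn outside -1 to 1 is refused whole. A call with a gripper value outside its range is refused whole. The fingers move at their own pace and stop on an object; the grip force is fixed at half the most. Time passes only in rows, so rows that repeat a pose let the fingers close. It gives the time, the measured TCP pose, the force, the opening and the grip force at its end, in the units of the state.
- get_obs(): the state, without advancing time (a new reading comes with each control period).
- get_image(name): name is "side" or "top"; returns a dict with "pixels" (480x640x3 uint8, red, green, blue), "fx", "fy", "cx", "cy" (pixels), "T" (4x4, takes a point from camera to world coordinates). Camera axes: x right, y down, z forward; pixel columns grow to the right and rows downward; lengths in mm; the calibration is good to about 2 mm. A picture is of the moment at which its call begins. There is no depth.
- close_job(): hands the job in; it is judged then, once.
The state is a dict: "t": time; "qpos": joint angles; "qvel": joint speeds; "joint_torque": joint torques, N m; "ee_pos": TCP position; "orientation": TCP orientation; "ft_force": force on the tool from outside, world axes, zero at the start; "moment": the same for the moment, N m; "width": finger opening in mm; "grasp_force": force on a finger pad.
Only numpy, scipy, OpenCV 4.12 (cv2) and the standard library are available. Lean on these libraries where they do the work, as an engineer would, in place of code of your own. Each camera call takes 0.05 s, during which the arm holds its last target. There are 200 camera calls.

## Working session

There is one attempt and no reset: what is moved stays moved. The work goes in short steps, Python scripts to look and compute and a tool call to move; the robot and the scene stay as the last step left them, time stands still between calls to the robot, and variables do not carry over. Pictures are saved under pics/ and viewed, at most 10 in all, crops included, and the job is handed in when it is done.

Besides the shell and the picture viewer there is one more tool, called as name(argument=value, ...) on one line, values as JSON. step_arm: Moves the arm, as the interface text tells. Its arguments: {"type":"object","properties":{"deltas":{"type":"array","items":{"type":"array"}}},"required":["deltas"]}

```bash
mkdir -p pics
python3 - <<'E'
from workcell import *
import cv2,numpy as np
for n in("top","side"):
    i=get_image(n); cv2.imwrite(f"pics/{n}0.png",i["pixels"][:,:,::-1]); print(n,i["fx"],i["fy"],i["cx"],i["cy"]); print(np.round(i["T"],4).tolist())
o=get_obs(); print({k:np.round(v,3).tolist() for k,v in o.items()})
E
```

```text
top 530.9013901531814 530.9013901531814 314.71035295403254 240.40506180474674
[[0.0289, -0.9893, 0.1428, 365.075], [-0.9986, -0.035, -0.0402, -55.19], [0.0447, -0.1415, -0.9889, 917.665], [0.0, 0.0, 0.0, 1.0]]
side 619.4857711060407 619.4857711060407 309.92112291325503 230.1348707326486
[[-0.9863, -0.0803, 0.1439, 352.3782], [-0.1636, 0.5809, -0.7974, 613.2276], [-0.0195, -0.81, -0.5861, 570.9111], [0.0, 0.0, 0.0, 1.0]]
{'t': 0.1, 'qpos': [1.17, 0.424, 1.631, -0.0, 1.089, -0.019], 'qvel': [-0.0, -0.0, -0.001, 0.0, -0.001, 0.001], 'joint_torque': [0.001, -54.561, -27.432, 0.065, 0.019, -0.0], 'ee_pos': [232.647, 579.54, 221.984], 'orientation': [-0.596, -3.084, 0.002], 'ft_force': [-0.272, 0.923, 0.387], 'moment': [-0.039, 0.017, -0.032], 'grasp_force': 0.0, 'width': 87.867}
```

View pics/top0.png

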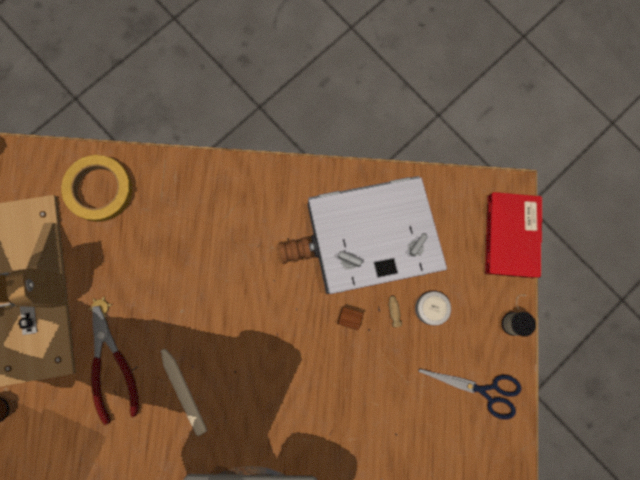

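View pics/side0.png

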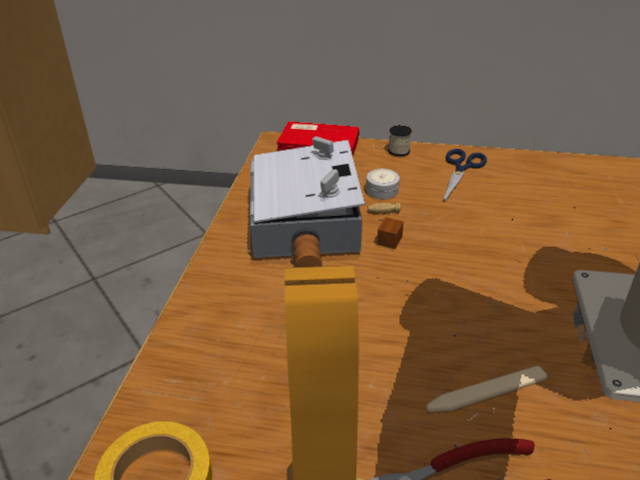

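The top view shows the housing around (377,235), the wings at about (349,259) and (418,243), the pad at (386,268), and the loose items in front. The side view shows the hatch ajar with the wings at (330,182) and (322,147). I'll enlarge both.

Run:
```python
import cv2
a=cv2.imread("pics/top0.png")[170:310,300:460]; cv2.imwrite("pics/topc.png",cv2.resize(a,None,fx=5,fy=4.2857 if 0 else 4.2,interpolation=cv2.INTER_CUBIC) if 0 else cv2.resize(a,None,fx=4,fy=4,interpolation=cv2.INTER_CUBIC))
a=cv2.imread("pics/side0.png")[125:265,240:410]; cv2.imwrite("pics/sidec.png",cv2.resize(a,None,fx=4,fy=4,interpolation=cv2.INTER_CUBIC))
```

```text
(no output)
```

View pics/topc.png

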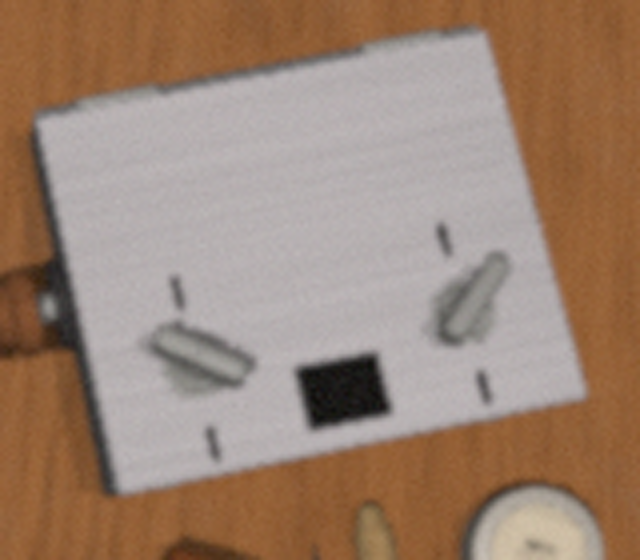

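View pics/sidec.png

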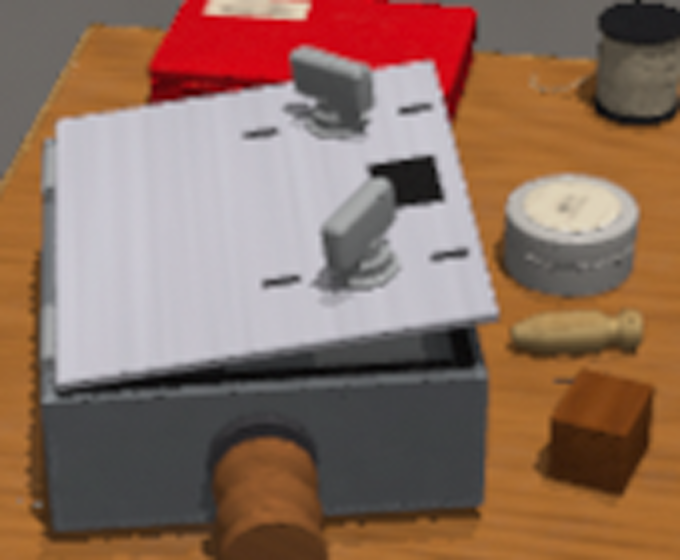

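The crops show the ribs clearly: in the top crop the left ones are at (178,293) and (213,443), the right ones at (445,240) and (485,387), and the pad centre at (343,391). The left wing runs from (157,335) to (248,368) and the right from (500,258) to (452,338). The side crop shows the same features, so I can fit the pose jointly.

```bash
cat > fit.py <<'E'
from workcell import *
import numpy as np
from scipy.optimize import least_squares
C={n:get_image(n) for n in("top","side")}
def proj(n,P):
    c=C[n];T=np.array(c["T"]);p=(np.asarray(P)-T[:3,3])@T[:3,:3]
    return np.c_[c["fx"]*p[:,0]/p[:,2]+c["cx"],c["fy"]*p[:,1]/p[:,2]+c["cy"]]
def hatch2world(q,P):   # P in housing frame with hatch flat
    x,y,yaw,th=q[:4];P=np.asarray(P,float);d=P-[72,0,69]
    R=np.array([[np.cos(th),0,np.sin(th)],[0,1,0],[-np.sin(th),0,np.cos(th)]])
    h=d@R.T+[72,0,69]
    Z=np.array([[np.cos(yaw),-np.sin(yaw),0],[np.sin(yaw),np.cos(yaw),0],[0,0,1]])
    return h@Z.T+[x,y,0]
E
cat > m.py <<'E'
from fit import *
top=np.array([[115,493],[585,397],[487,30],[178,293],[213,443],[445,240],[485,387],[343,391]])/4+[299.6,169.6]
side=np.array([[497,318],[435,62],[55,120],[281,281],[450,255],[260,133],[415,108],[407,181]])/4+[239.6,124.6]
zt=71
def pts(q):
    wx,px,L=q[4:7]
    return hatch2world(q,[[L,95,zt],[L,-95,zt],[L+158,-95,zt],[wx+31,55,zt+2],[wx-31,55,zt+2],[wx+31,-55,zt+2],[wx-31,-55,zt+2],[px,0,75]])
def res(q):
    P=pts(q); return np.r_[(proj("top",P)-top).ravel(),(proj("side",P)-side).ravel()]
s=least_squares(res,[530,-150,0.2,0.12,-45,-70,-86],x_scale=[10,10,.1,.1,10,10,10],loss="soft_l1")
q=s.x;print(np.round(q,3));print(np.round(res(q).reshape(-1,2),1).tolist())
for nm,y,t,sd,a0 in(("L",55,[[160,332],[246,367]],[[330,228],[381,183]],1.),("R",-55,[[500,258],[452,338]],[[297,52],[370,80]],-1.)):
    t=np.array(t)/4+[299.6,169.6];sd=np.array(sd)/4+[239.6,124.6]
    for h in(29,):
        def w(a):
            d=np.array([np.cos(a),np.sin(a),0])*19;c=np.array([q[4],y,zt+h]);return hatch2world(q,[c+d,c-d])
        def r2(a):
            P=w(a[0]);return np.r_[(proj("top",P)-t).ravel(),(proj("side",P)-(sd if 1 else sd)).ravel()]
        if nm=="L": sd=sd  # order: rear/left end first
        s=least_squares(r2,[a0]);print(nm,s.x,np.round(s.fun,1))
        print(" centre",np.round(hatch2world(q,[[q[4],y,zt+19.5]]),1))
print("pad",hatch2world(q,[[q[5],0,75]]).round(1),"flat",hatch2world(np.r_[q[:3],0],[[q[5],0,75]]).round(1))
E
python3 m.py
```

```text
[ 5.2050e+02 -1.8384e+02  2.2900e-01  1.1400e-01 -5.5643e+01 -7.6957e+01
 -9.8053e+01]
[[0.6, -1.2], [0.5, -0.8], [-0.1, -1.0], [-0.2, -1.2], [-0.4, -1.0], [-0.1, -1.0], [-0.5, -0.6], [-0.0, -1.0], [0.7, -0.3], [0.6, 0.4], [1.1, 0.1], [0.8, 0.1], [0.8, 0.3], [1.6, 0.1], [1.3, 0.6], [0.8, -0.5]]
L [0.96564727] [-1.5 -0.8  0.   0.   1.   1.2  1.2 -1. ]
 centre [[ 457.  -142.1  104.9]]
R [-0.79172077] [ 0.8 -1.1  0.2 -1.3  0.5 -0.2  0.5 -1.7]
 centre [[ 482.  -249.3  104.9]]
pad [[ 447.2 -200.9   91.9]] flat [[ 445.5 -201.3   75. ]]
```

```bash
cat > go.py <<'E'
from workcell import *
import numpy as np
from scipy.spatial.transform import Rotation as Ro
TH,YAW=0.114,0.229
def R_target(a,tilt=TH):  # tool x along wing at hatch-frame angle a, tool z along minus turning axis
    H=Ro.from_euler("ZY",[YAW,tilt]).as_matrix()
    x=H@[np.cos(a),np.sin(a),0]; z=-H[:,2]; return np.c_[x,np.cross(z,x),z]
def go(p,R):
    o=get_obs(); R0=Ro.from_rotvec(o["orientation"]).as_matrix()
    print("d",np.round(R0.T@(np.array(p)-o["ee_pos"])/300,4),"r",np.round(Ro.from_matrix(R0.T@R).as_rotvec()/1.5,4),"at",np.round(o["ee_pos"],1),np.round(o["ft_force"],1),round(o["width"],1),"t",round(o["t"],2))
def axis(): return Ro.from_euler("ZY",[YAW,TH]).as_matrix()[:,2]
L=np.array([457,-142.1,104.9]);Rr=np.array([482,-249.3,104.9])
E
python3 - <<'E'
from go import *
go(L+110*axis(),R_target(.966))
go(L+110*axis(),R_target(.966-np.pi))
import fit; print(fit.proj("side",[[232,580,222]]),fit.proj("top",[[232,580,222]]))
E
```

```text
d [-1.6244 -1.9303  0.0284] r [0.0825 0.0154 1.0419] at [232.7 579.7 222.2] [-0.2 -1.  -0.1] 87.9 t 0.2
d [-1.6244 -1.9303  0.0284] r [-0.0154  0.0826 -1.05  ] at [232.7 579.7 222.2] [-0.2 -1.  -0.1] 87.9 t 0.2
[[ 689.66048294 1021.60580155]] [[-237.50214696  411.88364211]]
```

Run:
```python
import cv2,fit
a=cv2.imread("pics/top0.png")[130:440,0:220]; cv2.imwrite("pics/tl.png",cv2.resize(a,None,fx=1.9,fy=1.9,interpolation=cv2.INTER_CUBIC))
import numpy as np
for n,uvs in(("side",[(286,275),(356,270),(325,285),(320,400),(80,220)]),("top",[(70,380),(20,290),(60,200)])):
    c=fit.C[n];T=np.array(c["T"])
    for uv in uvs:
        d=T[:3,:3]@[(uv[0]-c["cx"])/c["fx"],(uv[1]-c["cy"])/c["fy"],1]
        print(n,uv,[np.round(T[:3,3]+d*(z-T[2,3])/d[2]).tolist() for z in(0,150,300,450)])
```

```text
side (286, 275) [[509.0, -51.0, 0.0], [467.0, 124.0, 150.0], [426.0, 298.0, 300.0], [385.0, 473.0, 450.0]]
side (356, 270) [[411.0, -76.0, 0.0], [395.0, 105.0, 150.0], [380.0, 286.0, 300.0], [365.0, 467.0, 450.0]]
side (325, 285) [[450.0, -37.0, 0.0], [424.0, 134.0, 150.0], [399.0, 305.0, 300.0], [373.0, 475.0, 450.0]]
side (320, 400) [[427.0, 161.0, 0.0], [407.0, 280.0, 150.0], [388.0, 399.0, 300.0], [368.0, 517.0, 450.0]]
side (80, 220) [[868.0, -140.0, 0.0], [733.0, 58.0, 150.0], [597.0, 256.0, 300.0], [462.0, 454.0, 450.0]]
top (70, 380) [[251.0, 305.0, 0.0], [269.0, 246.0, 150.0], [288.0, 187.0, 300.0], [307.0, 128.0, 450.0]]
top (20, 290) [[396.0, 401.0, 0.0], [391.0, 327.0, 150.0], [386.0, 252.0, 300.0], [381.0, 177.0, 450.0]]
top (60, 200) [[553.0, 350.0, 0.0], [522.0, 284.0, 150.0], [491.0, 218.0, 300.0], [461.0, 151.0, 450.0]]
```

View pics/tl.png

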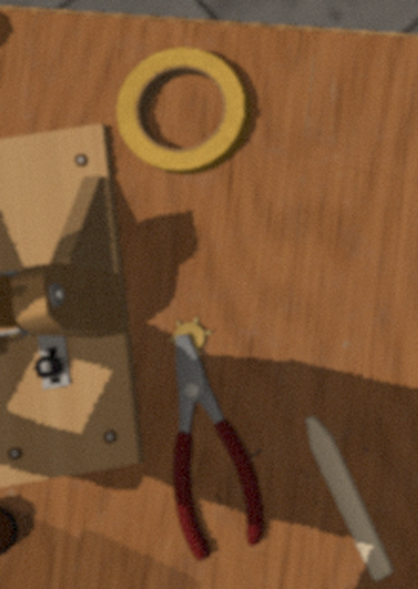

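The tall wooden post (a stitching pony at roughly x 390, y 350 or more, and under about 430 mm high) stands near the direct path. I'll go up and over at a reduced radius.

Run:
```python
from go import *
o=get_obs();R0=Ro.from_rotvec(o["orientation"]).as_matrix()
go([210,490,520],R0)
```

```text
d [-0.0411 -0.3067 -0.9914] r [0. 0. 0.] at [232.8 579.9 222.6] [-0.7 -0.1  0.4] 87.8 t 0.4
```

step_arm(deltas=[[[0,0,-0.5],[0,0,0],0],[[0,0,-1],[0,0,0],0],[[0,0,-1],[0,0,0],0],[[0,0,-1],[0,0,0],0],[[-0.02,-0.1,-1],[0,0,0],0],[[-0.04,-0.31,-1],[0,0,0],-0.18],[[-0.04,-0.31,-1],[0,0,0],-0.18],[[-0.04,-0.31,-1],[0,0,0],-0.18],[[-0.04,-0.31,-1],[0,0,0],-0.18],[[-0.04,-0.31,-1],[0,0,0],-0.18],[[-0.04,-0.31,-1],[0,0,0],-0.18],[[-0.04,-0.31,-1],[0,0,0],-0.18],[[-0.04,-0.31,-1],[0,0,0],-0.18]])

```text
t: 1.48
ee_pos: [209.3, 489.5, 520.6]
orientation: [-0.596, -3.084, 0.005]
ft_force: [-0.8, -0.0, -0.2]
width: 35.7
grasp_force: 0.0
```

Run:
```python
from go import *
go([330,160,510],R_target(.966+.9,0))
```

```text
d [-0.7824 -0.8694  0.0383] r [-0.0022  0.0006  0.4433] at [209.3 489.5 520.6] [-0.8 -0.  -0.2] 35.7 t 1.48
```

step_arm(deltas=[[[-0.78,-0.87,0.03],[0,0,0.44],-0.18],[[-0.78,-0.87,0.03],[0,0,0.44],-0.18],[[-0.78,-0.87,0.03],[0,0,0.44],-0.18],[[-0.78,-0.87,0.03],[0,0,0.44],-0.18],[[-0.78,-0.87,0.03],[0,0,0.44],-0.18],[[-0.78,-0.87,0.03],[0,0,0.44],-0.18],[[-0.78,-0.87,0.03],[0,0,0.44],-0.18],[[-0.78,-0.87,0.03],[0,0,0.44],-0.18],[[-0.78,-0.87,0.03],[0,0,0.44],-0.18],[[-0.78,-0.87,0.03],[0,0,0.44],-0.18],[[-0.78,-0.87,0.03],[0,0,0.44],-0.18]])

```text
t: 2.4
ee_pos: [329.7, 159.4, 512.9]
orientation: [-1.567, -2.722, 0.002]
ft_force: [0.4, -0.0, -0.2]
width: 36.1
grasp_force: 0.0
```

Run:
```python
from go import *
go(L+150*axis(),R_target(.966))
```

```text
d [-1.0995 -0.0819  0.8626] r [ 0.0765 -0.0119  0.6006] at [329.7 159.4 512.9] [ 0.4 -0.  -0.2] 36.1 t 2.4
```

step_arm(deltas=[[[-1,-0.08,0.4],[0.0765,-0.012,0.6],-0.18],[[-1,-0.08,0.4],[0.0765,-0.012,0.6],-0.18],[[-1,-0.08,0.4],[0.0765,-0.012,0.6],-0.18],[[-1,-0.08,0.4],[0.0765,-0.012,0.6],-0.18],[[-1,-0.08,0.4],[0.0765,-0.012,0.6],-0.18],[[-1,-0.08,0.8],[0.0765,-0.012,0.6],-0.18],[[-1,-0.08,0.8],[0.0765,-0.012,0.6],-0.18],[[-1,-0.08,0.8],[0.0765,-0.012,0.6],-0.18],[[-1,-0.08,0.8],[0.0765,-0.012,0.6],-0.18],[[-1,-0.08,0.8],[0.0765,-0.012,0.6],-0.18],[[-1,-0.08,0.8],[0.0765,-0.012,0.6],-0.18],[[-1,-0.08,0.8],[0.0765,-0.012,0.6],-0.18]])

```text
t: 3.4
ee_pos: [459.7, -110.1, 272.0]
orientation: [-2.554, -1.746, 0.167]
ft_force: [0.2, 0.3, -0.1]
width: 36.0
grasp_force: 0.0
```

Run:
```python
from go import *
go(L+35*axis(),R_target(.966))
```

```text
d [-0.0668  0.0842  0.4403] r [-0.0019 -0.0001  0.003 ] at [ 459.7 -110.1  272. ] [ 0.2  0.3 -0.1] 36.0 t 3.4
```

step_arm(deltas=[[[-0.067,0.084,0.1],[-0.002,0,0.003],-0.18],[[-0.067,0.084,0.2],[-0.002,0,0.003],-0.18],[[-0.067,0.084,0.3],[-0.002,0,0.003],-0.18],[[-0.067,0.084,0.4],[-0.002,0,0.003],-0.18],[[-0.067,0.084,0.44],[-0.002,0,0.003],-0.18],[[-0.067,0.084,0.44],[-0.002,0,0.003],-0.18],[[-0.067,0.084,0.44],[-0.002,0,0.003],-0.18]])

```text
t: 3.98
ee_pos: [462.7, -141.5, 142.6]
orientation: [-2.563, -1.746, 0.159]
ft_force: [-0.1, -0.4, 0.4]
width: 35.8
grasp_force: 0.0
```

Run:
```python
from go import *
import cv2
go(L-7*axis(),R_target(.966))
a=get_image("side")["pixels"][60:270,210:410,::-1];b=get_image("top")["pixels"][170:310,300:460,::-1]
a=cv2.resize(a,None,fx=2.5,fy=2.5,interpolation=2);b=cv2.resize(b,(400,350),interpolation=2)
b=cv2.copyMakeBorder(b,0,a.shape[0]-350,0,0,0)
cv2.imwrite("pics/c2.png",cv2.hconcat([a,b])[:,:800] if 0 else cv2.resize(cv2.hconcat([a,b]),(800,467)))
```

```text
d [-0.0006 -0.0061  0.1503] r [ 0.0039 -0.0004  0.0005] at [ 462.7 -141.5  142.6] [-0.1 -0.4  0.4] 35.8 t 3.98
```

View pics/c2.png

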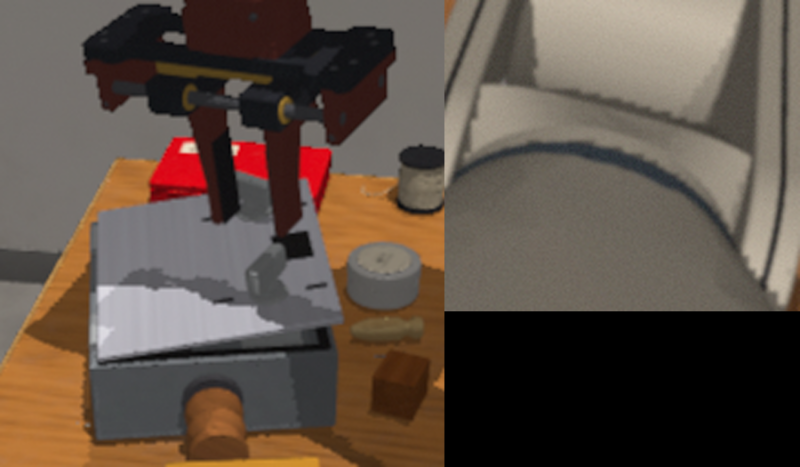

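The side view shows the open fingers, with tips at crop (225,217) and (288,232), straddling above the left wing at (266,270). I'll check that against the projections.

Run:
```python
from fit import *
import go
R=go.Ro.from_rotvec(get_obs()["orientation"]).as_matrix();p=np.array([462.7,-141.5,142.6])
print((proj("side",[p,p+18*R[:,1],p-18*R[:,1],go.L,go.L+9.5*go.axis()])-[210,60])*2.222)
```

```text
[[258.50853139 219.05202965]
 [234.11000477 214.41852961]
 [283.39399136 223.77800272]
 [267.59707388 270.31114882]
 [265.92051347 257.82980763]]
```

step_arm(deltas=[[[0,-0.006,0.05],[0.004,0,0],-0.18],[[0,-0.006,0.1],[0.004,0,0],-0.18],[[0,-0.006,0.15],[0.004,0,0],-0.18],[[0,-0.006,0.15],[0.004,0,0],-0.18],[[0,-0.006,0.15],[0.004,0,0],-0.18]])

```text
t: 4.6
ee_pos: [455.4, -143.1, 97.4]
orientation: [-2.559, -1.74, 0.165]
ft_force: [-0.4, -0.0, 0.7]
width: 35.7
grasp_force: 0.0
```

step_arm(deltas=[[[0,0,0],[0,0,0],-0.6],[[0,0,0],[0,0,0],-0.8],[[0,0,0],[0,0,0],-1],[[0,0,0],[0,0,0],-1],[[0,0,0],[0,0,0],-1],[[0,0,0],[0,0,0],-1]])

```text
t: 5.1
ee_pos: [456.0, -143.4, 97.4]
orientation: [-2.561, -1.741, 0.164]
ft_force: [1.4, -1.3, 4.1]
width: 10.7
grasp_force: 30.0
```

Run:
```python
from go import *
go(L-7*axis(),R_target(0))
```

```text
d [ 0.0037 -0.0008 -0.0019] r [ 1.000e-04 -5.000e-04  6.435e-01] at [ 456.  -143.4   97.4] [ 1.4 -1.3  4.1] 10.7 t 5.1
```

step_arm(deltas=[[[0,0,0],[0,0,0.05],-1],[[0,0,0],[0,0,0.1],-1],[[0,0,0],[0,0,0.15],-1],[[0,0,0],[0,0,0.2],-1],[[0,0,0],[0,0,0.25],-1],[[0,0,0],[0,0,0.3],-1],[[0,0,0],[0,0,0.3],-1]])

```text
t: 5.68
ee_pos: [455.7, -143.3, 97.2]
orientation: [-2.908, -1.131, 0.176]
ft_force: [1.1, -0.1, 2.2]
width: 10.8
grasp_force: 30.0
```

Run:
```python
from go import *
go(L-7*axis(),R_target(0)); print(get_obs()["moment"])
```

```text
d [ 0.0033 -0.0013 -0.0026] r [-4.000e-04 -2.000e-04  3.418e-01] at [ 455.7 -143.3   97.2] [ 1.1 -0.1  2.2] 10.8 t 5.68
[-0.02135402 -0.09734731 -0.03629238]
```

Smooth and low force, so I'll finish the turn.

step_arm(deltas=[[[0,0,0],[0,0,0.05],-1],[[0,0,0],[0,0,0.1],-1],[[0,0,0],[0,0,0.15],-1],[[0,0,0],[0,0,0.2],-1],[[0,0,0],[0,0,0.25],-1],[[0,0,0],[0,0,0.3],-1],[[0,0,0],[0,0,0.342],-1],[[0,0,0],[0,0,0.342],-1],[[0,0,0],[0,0,0.342],-1]])

```text
t: 6.43
ee_pos: [455.4, -143.1, 97.0]
orientation: [3.103, 0.366, -0.178]
ft_force: [1.8, 1.8, 2.9]
width: 11.0
grasp_force: 30.0
```

step_arm(deltas=[[[0,0,0],[0,0,0],-0.18],[[0,0,0],[0,0,0],-0.18],[[0,0,0],[0,0,0],-0.18],[[0,0,0],[0,0,0],-0.18],[[0,0,-0.1],[0,0,0],-0.18],[[0,0,-0.2],[0,0,0],-0.18],[[0,0,-0.3],[0,0,0],-0.18],[[0,0,-0.3],[0,0,0],-0.18],[[0,0,-0.3],[0,0,0],-0.18]])

```text
t: 7.18
ee_pos: [466.3, -141.2, 187.6]
orientation: [3.103, 0.361, -0.173]
ft_force: [0.5, 0.2, -0.2]
width: 36.0
grasp_force: 0.0
```

Run:
```python
from go import *
import cv2
go(Rr+40*axis(),R_target(-.792)); go(Rr+40*axis(),R_target(-.792+np.pi)); print(get_obs()["qpos"])
i=get_image("side");cv2.imwrite("pics/s3f.png",i["pixels"][:,:,::-1]);a=i["pixels"][125:265,240:410,::-1]
cv2.imwrite("pics/s3.png",cv2.resize(a,None,fx=4,fy=4,interpolation=2))
```

```text
d [-0.0004  0.3627  0.1443] r [-2.000e-04 -1.600e-03  5.297e-01] at [ 466.3 -141.2  187.6] [ 0.5  0.2 -0.2] 36.0 t 7.18
d [-0.0004  0.3627  0.1443] r [ 2.0000e-03 -2.0000e-04 -1.5647e+00] at [ 466.3 -141.2  187.6] [ 0.5  0.2 -0.2] 36.0 t 7.18
[-0.28341648  0.31610271  1.89628061 -0.06456529  1.02732846  1.09184434]
```

View pics/s3.png

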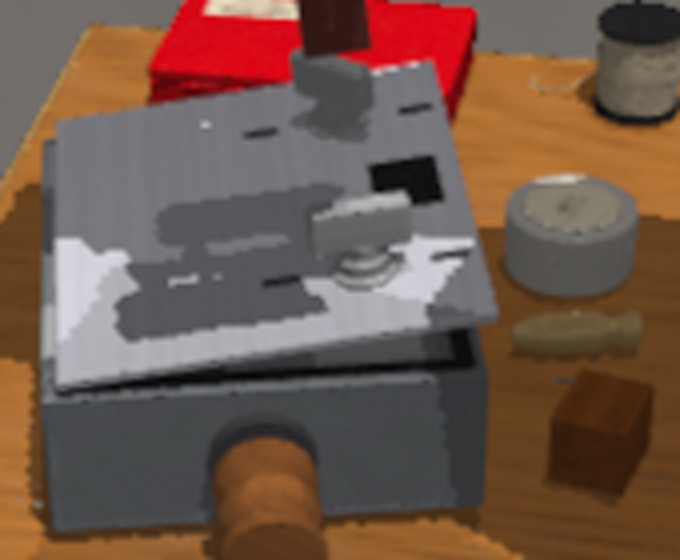

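The left wing, crop (313,225) to (410,208), is now parallel to its ribs at (281,281) and (450,255). Next is the right wing.

step_arm(deltas=[[[0,0.36,0],[0,0,0.53],-0.18],[[0,0.36,0],[0,0,0.53],-0.18],[[0,0.36,0],[0,0,0.53],-0.18],[[0,0.363,0.05],[0,-0.0016,0.53],-0.18],[[0,0.363,0.1],[0,-0.0016,0.53],-0.18],[[0,0.363,0.14],[0,-0.0016,0.53],-0.18],[[0,0.363,0.14],[0,-0.0016,0.53],-0.18],[[0,0.363,0.14],[0,-0.0016,0.53],-0.18],[[0,0.363,0.14],[0,-0.0016,0.53],-0.18],[[0,0.363,0.14],[0,-0.0016,0.53],-0.18]])

```text
t: 8.07
ee_pos: [485.2, -247.8, 143.9]
orientation: [2.961, -0.855, -0.16]
ft_force: [0.0, -0.3, 0.8]
width: 35.5
grasp_force: 0.0
```

Run:
```python
from go import *
go(Rr-7*axis(),R_target(-.792))
```

```text
d [ 0.0047 -0.0008  0.1536] r [0.0005 0.003  0.0008] at [ 485.2 -247.8  143.9] [ 0.  -0.3  0.8] 35.5 t 8.07
```

step_arm(deltas=[[[0.005,0,0.05],[0,0.003,0],-0.18],[[0.005,0,0.1],[0,0.003,0],-0.18],[[0.005,0,0.15],[0,0.003,0],-0.18],[[0.005,0,0.153],[0,0.003,0],-0.18],[[0.005,0,0.153],[0,0.003,0],-0.18]])

```text
t: 8.48
ee_pos: [481.1, -249.6, 98.4]
orientation: [2.96, -0.856, -0.154]
ft_force: [-0.3, -0.2, 0.6]
width: 36.5
grasp_force: 0.0
```

step_arm(deltas=[[[0,0,0],[0,0,0],-0.6],[[0,0,0],[0,0,0],-0.8],[[0,0,0],[0,0,0],-1],[[0,0,0],[0,0,0],-1],[[0,0,0],[0,0,0],-1],[[0,0,0],[0,0,0],-1]])

```text
t: 8.98
ee_pos: [482.2, -249.9, 99.3]
orientation: [2.96, -0.857, -0.15]
ft_force: [1.3, 2.3, 3.3]
width: 9.7
grasp_force: 30.0
```

Run:
```python
from go import *
go(Rr-7*axis(),R_target(0))
```

```text
d [-0.0031  0.0002  0.0048] r [ 0.0007 -0.0015 -0.5286] at [ 482.2 -249.9   99.3] [1.3 2.3 3.3] 9.7 t 8.98
```

step_arm(deltas=[[[0,0,0],[0,0,-0.05],-1],[[0,0,0],[0,0,-0.1],-1],[[0,0,0],[0,0,-0.15],-1],[[0,0,0],[0,0,-0.2],-1],[[0,0,0],[0,0,-0.25],-1],[[0,0,0],[0,0,-0.3],-1],[[0,0,0],[0,0,-0.35],-1],[[0,0,0],[0,0,-0.4],-1],[[0,0,0],[0,0,-0.45],-1],[[0,0,0],[0,0,-0.5],-1],[[0,0,0],[0,0,-0.529],-1],[[0,0,0],[0,0,-0.529],-1],[[0,0,0],[0,0,-0.529],-1]])

```text
t: 10.07
ee_pos: [482.1, -249.8, 99.1]
orientation: [3.102, 0.356, -0.175]
ft_force: [1.8, 3.2, 2.6]
width: 9.8
grasp_force: 30.0
```

step_arm(deltas=[[[0,0,0],[0,0,0],-0.18],[[0,0,0],[0,0,0],-0.18],[[0,0,0],[0,0,0],-0.18],[[0,0,0],[0,0,0],-0.18],[[0,0,-0.1],[0,0,0],-0.18],[[0,0,-0.2],[0,0,0],-0.18],[[0,0,-0.3],[0,0,0],-0.6],[[0,0,-0.4],[0,0,0],-1],[[0,0,-0.5],[0,0,0],-1],[[0,0,-0.5],[0,0,0],-1],[[0,0,-0.5],[0,0,0],-1]])

```text
t: 10.98
ee_pos: [498.9, -246.4, 249.3]
orientation: [3.1, 0.358, -0.172]
ft_force: [0.8, 0.3, -0.7]
width: 6.2
grasp_force: 0.0
```

Run:
```python
from go import *
import cv2
go([446.5,-201,125],R_target(0,.05))
i=get_image("side");a=i["pixels"][125:265,240:410,::-1]
cv2.imwrite("pics/s4.png",cv2.resize(a,None,fx=4,fy=4,interpolation=2))
```

```text
d [-0.0889 -0.1884  0.4262] r [0.0024 0.0407 0.0004] at [ 498.9 -246.4  249.3] [ 0.8  0.3 -0.7] 6.2 t 10.98
```

View pics/s4.png

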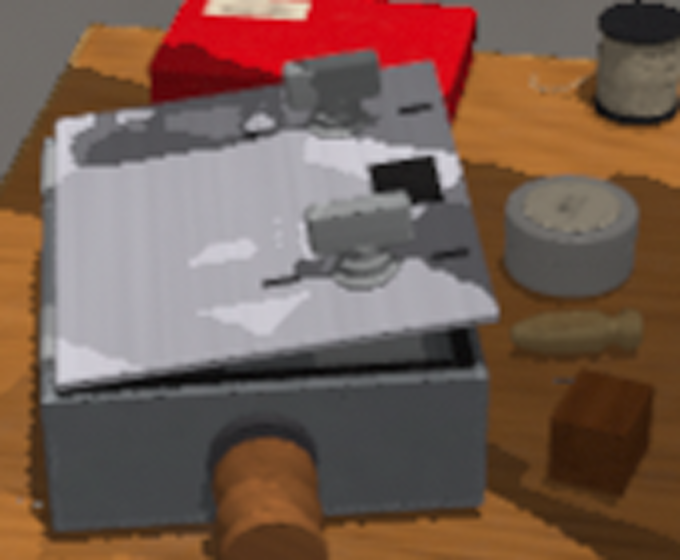

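Both wings are in line with their ribs, and the loose items have not moved. Next I'll go over the pad with the fingers closed and the tool upright.

Run:
```python
from go import *
go([446.5,-201.3,120],R_target(0,0))
```

```text
d [-0.0836 -0.1842  0.4377] r [0.001  0.0757 0.0004] at [ 497.8 -245.9  247.7] [-0.9 -0.4  0.1] 2.5 t 11.03
```

step_arm(deltas=[[[-0.089,-0.188,0],[0.002,0.076,0],-1],[[-0.089,-0.188,0],[0.002,0.076,0],-1],[[-0.089,-0.188,0.1],[0.002,0.076,0],-1],[[-0.089,-0.188,0.2],[0.002,0.076,0],-1],[[-0.089,-0.188,0.3],[0.002,0.076,0],-1],[[-0.089,-0.188,0.3],[0.002,0.076,0],-1],[[-0.089,-0.188,0.3],[0.002,0.076,0],-1],[[-0.089,-0.188,0.3],[0.002,0.076,0],-1]])

```text
t: 11.7
ee_pos: [449.7, -199.6, 161.6]
orientation: [-3.119, -0.36, 0.001]
ft_force: [0.3, 0.0, 0.3]
width: 0.5
grasp_force: 0.0
```

Run:
```python
from go import *
go([446.5,-201.3,95],R_target(0,0))
```

```text
d [-0.0117  0.0036  0.2219] r [-0.0015  0.0001  0.0004] at [ 449.7 -199.6  161.6] [0.3 0.  0.3] 0.5 t 11.7
```

step_arm(deltas=[[[-0.012,0.004,0.05],[0,0,0],-1],[[-0.012,0.004,0.1],[0,0,0],-1],[[-0.012,0.004,0.15],[0,0,0],-1],[[-0.012,0.004,0.2],[0,0,0],-1],[[-0.012,0.004,0.22],[0,0,0],-1],[[-0.012,0.004,0.22],[0,0,0],-1]])

```text
t: 12.2
ee_pos: [446.5, -201.3, 95.4]
orientation: [-3.119, -0.36, 0.0]
ft_force: [0.4, -0.5, -0.7]
width: 0.7
grasp_force: 0.0
```

step_arm(deltas=[[[0,0,0.005],[0,0,0],-1],[[0,0,0.01],[0,0,0],-1],[[0,0,0.015],[0,0,0],-1],[[0,0,0.02],[0,0,0],-1],[[0,0,0.025],[0,0,0],-1],[[0,0,0.03],[0,0,0],-1],[[0,0,0.03],[0,0,0],-1],[[0,0,0.03],[0,0,0],-1]])

```text
t: 12.87
ee_pos: [446.5, -201.5, 86.4]
orientation: [-3.119, -0.36, -0.001]
ft_force: [0.8, -1.7, 3.2]
width: 0.2
grasp_force: 1.4
```

step_arm(deltas=[[[0,0,0.005],[0,0,0],-1],[[0,0,0.01],[0,0,0],-1],[[0,0,0.015],[0,0,0],-1],[[0,0,0.02],[0,0,0],-1],[[0,0,0.02],[0,0,0],-1],[[0,0,0.02],[0,0,0],-1]])

```text
t: 13.37
ee_pos: [446.1, -201.3, 80.2]
orientation: [-3.119, -0.36, 0.0]
ft_force: [-1.9, -4.3, 5.1]
width: 0.6
grasp_force: 2.4
```

step_arm(deltas=[[[0,0,0.004],[0,0,0],-1],[[0,0,0.008],[0,0,0],-1],[[0,0,0.012],[0,0,0],-1],[[0,0,0.012],[0,0,0],-1],[[0,0,0.012],[0,0,0],-1]])

```text
t: 13.78
ee_pos: [446.0, -201.3, 76.8]
orientation: [-3.119, -0.36, 0.001]
ft_force: [-2.7, -2.9, 4.4]
width: 0.6
grasp_force: 3.0
```

Past the blocking height with low force, so both studs have dropped through. I'll continue until the force rises at the stop.

step_arm(deltas=[[[0,0,0.003],[0,0,0],-1],[[0,0,0.006],[0,0,0],-1],[[0,0,0.006],[0,0,0],-1],[[0,0,0.006],[0,0,0],-1]])

```text
t: 14.12
ee_pos: [446.0, -201.3, 75.5]
orientation: [-3.119, -0.36, 0.001]
ft_force: [-5.3, -2.2, 13.1]
width: 0.7
grasp_force: 6.7
```

step_arm(deltas=[[[0,0,0.003],[0,0,0],-1],[[0,0,0.005],[0,0,0],-1],[[0,0,0.005],[0,0,0],-1],[[0,0,0.005],[0,0,0],-1]])

```text
t: 14.45
ee_pos: [446.0, -201.3, 75.0]
orientation: [-3.119, -0.36, 0.0]
ft_force: [-8.5, -1.3, 26.8]
width: 0.1
grasp_force: 13.4
```

The force rises to 27 N at z = 75.0, which is the flat stop. One check picture.

Run:
```python
from go import *
import cv2
i=get_image("side");a=i["pixels"][125:265,240:410,::-1]
cv2.imwrite("pics/s5.png",cv2.resize(a,None,fx=4,fy=4,interpolation=2)); o=get_obs();print(o["ft_force"],o["ee_pos"],o["t"])
```

```text
[-8.45809823 -1.12996904 27.30418262] [ 445.99364665 -201.35371262   74.97264257] 14.5
```

View pics/s5.png

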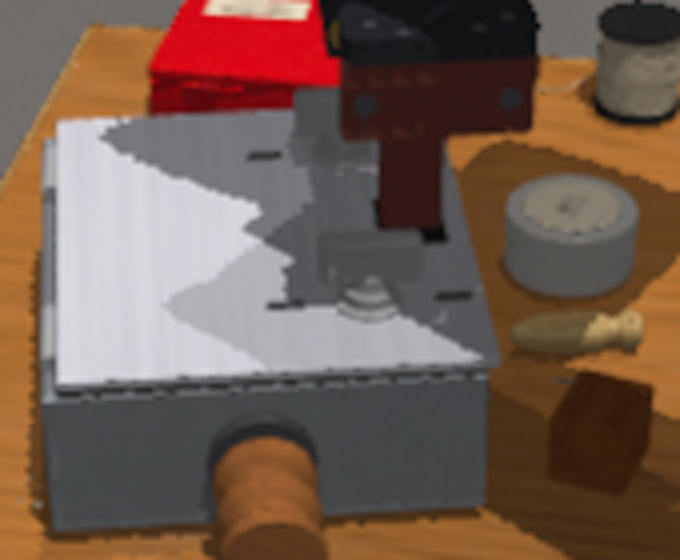

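The hatch lies flat on the frame along its edge, crop (57,390) to (497,365). The wings are in line, the fingers are on the pad at (410,225), and the loose items are unmoved. I'm handing it in.

```bash
python3 -c "
from workcell import *
print(close_job())"
```

```text
the job is handed in; nothing more can be done
None
```

Both wing fasteners are turned in line with their index ribs, and I handed the job in at about 14.5 s with the arm still holding the hatch flat on the frame at about 27 N; the loose things in front were not disturbed.

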